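Start the pressure screw of a pellet die without crossing its thread

TASK

Open the vent of the pellet die by pulling its red cap straight up, past its detent and fully open, so that trapped air can escape. Then start the pressure screw without crossing the thread: turn its knurled head backward (anticlockwise from above) until the screw drops off the thread start, just after the white line on the head has passed the white line on the boss, then turn it forward one full turn from there, so that the two lines meet again. Finish with the head still gripped between the fingers and held still, ready for me to take over; leave everything else on the bench where it is.

Things in the scene. Friction and masses are not known exactly. Their poses are not given: they have to be found in the camera images.
- pellet_die: Pellet die standing fixed on the bench (it does not slide): grey base plate 112 x 196 x 12 mm on rubber feet (its top 18 mm above the bench), carrying a steel threaded boss, 58 mm across. Origin on the bench on the boss's vertical axis; x points away from its front, z up. The red vent cap stands 12 mm along +x and 98 mm along -y from this axis. Place and yaw vary.
- boss_mark (a point): White line on the top rim of the boss, at its front (-x) edge, 28.5 mm from the axis and 66 mm above the bench. It marks the azimuth where the thread in the boss starts.
- vent_grip (a point): Centre of the red vent cap, a grooved plastic cylinder 22 mm across (25 mm at its lowest 2 mm) and 21 mm high on an upright brass stub; centre 69 mm above the bench when shut. Around it lies free room, the boss's side is 70 mm away. Moves with the cap.
- vent_lift (a joint): Height by which the vent cap is pulled up, m: 0 shut, 0.013 fully open (end stop). A spring ball holds it: it takes about 5 N to pull it past the ball, after some 4 mm it is free and then stays where it is left. It does not come off.
- pressure_screw: Pressure screw standing loose in the boss, 0.5 kg: a dark knurled round head, 40 mm across and 26 mm high, on a 30 mm shank with a coarse single right-hand thread, 6 mm pitch. It always stands upright on the boss's axis. About 30 mm of shank show between boss and head at first (19 mm when started by one turn).
- screw_head (a point): Centre of the screw's head, on the axis, half-way up the head: about 109 mm above the bench at first. The top of the head lies 13 mm above, its underside 13 mm below this point.
- screw_mark (a point): White line on the side of the head (goes on across its top), 20 mm from the axis, half-way up the head. The screw's thread begins at this azimuth: the screw drops when this line, going anticlockwise, has passed the line on the boss by about 0.13 rad.
- screw_turn (a joint): Turn of the screw, rad: grows clockwise seen from above (forward, in), 0 where the white line on the head stands over that on the boss. Starts between 0.5 and 1.7. It is not limited and counts on over whole turns. Turning needs about 0.1 Nm.
- screw_depth (a joint): How far the screw is down, m, 0 on the very start of the boss thread. Before the drop it rides on top of the thread: depth = 0.006*turn/6.283 (it rises when turned backward). Past about -0.13 rad it falls 6 mm by its weight, unless held up. After that 0.006 + 0.006*turn/6.283, with 1.5 mm play upward; held higher than that it cannot enter the thread when turned forward.
- weighing_a: Bystander: glass weighing bottle with lid, 42 mm across, 62 mm high; leave it alone. Origin under its centre.
- crucible: Bystander: white lidded crucible, 45 mm across, 50 mm high; leave it alone. Origin under its centre.
- petri: Bystander: flat covered glass dish, 68 mm across, 14 mm high; leave it alone. Origin under its centre.
- dropper_2: Bystander: small dropper bottle with red rubber bulb, 42 mm across, 125 mm high; leave it alone. Origin under its centre.
- forceps: Bystander: steel forceps lying flat, 126 mm long; leave it alone. Origin under its centre.

How it is judged:
By the outcome, as a careful person would: the job done as asked, in the order asked, and still so for the second after the job is handed in, while the arm keeps its last pose, push and grip.
It also fails if it takes over 72 s, if anything falls off the work surface, if the arm or the gripper's body presses on something with over 40 N, if the wrist force passes 120 N, or if a joint passes its speed limit or range.

ROBOT

A 7-joint arm with a two-finger parallel gripper is mounted at the origin on a cart in front of the work surface, level with it; the furniture and walls round the work are solid. World frame = base frame: x ahead of the robot, y to its left, z up, the work surface at z = 0. Lengths are in m, angles in rad, forces in N, time in s.
With the tool pointing down it reaches from about 0.425 to 1.025 m from the base axis. Payload 9.4 kg.
Tool frame: the origin (TCP) lies midway between the tips of the shut fingers; the grasp point (between the pads) lies 19 mm behind it; z points along the fingers, y is the direction in which the jaws open and shut (so a half turn about z gives the same grasp; the last joint's range is limited). The gripper opens to 93 mm and grips with 3 to 60 N. Pads are 15 mm wide; open, the fingers measure 128 mm over their backs; the gripper's body (75 mm by 188 mm) begins 65 mm behind the grasp point.
Start: joints at [1.069, 0.599, -0.003, 1.599, 0.002, 0.943, -0.08], TCP at [0.299, -0.661, 0.219] pointing down, gripper open.
Joint ranges: [-2.57, 2.57], [-0.35, 1.97], [-1.29, 1.29], [0.11, 2.56], [-1.05, 4.19], [0.11, 1.86], [-2.63, 2.63]. Speed limits (rad/s): [2.22, 2.22, 3.01, 3.01, 3.14, 3.14, 3.14].

INTERFACE

Orientations are given as a 3x3 rotation matrix whose columns are the frame's x, y, z axes.
In Python, from cell import telemetry, eyes, ticket gives the robot as it stands.
- The arm moves only by the tool apply_moves, never from a script. Its argument "steps" is text: rows parted by semicolons, each of 6 numbers parted by spaces: the shift along the tool's x, y, z in mm, then the turn, a rotation vector about the tool's x, y, z in rad. A call has 1 to 20 rows; each row is the pose to reach, as a shift and turn from the pose commanded when the call began, along the tool's axes at that moment; what a row does not reach only later rows make up. A row lasts 1/10 s, in which the tool goes at most 50 mm and 8.59 degrees, less where a joint would pass 70% of its speed; a pose out of reach is approached as far as the arm can. A call with a gripper value outside its range is refused whole. "gripper" is the opening in per cent of the stroke, from 0 (shut) to 100 (fully open), set as the call begins (left out, the last holds). The fingers move at their own pace and stop on an object; "grip_force" is the grip in N (left out, the last holds). Time passes only in rows, so rows that repeat a pose let the fingers close. It gives the time, the measured TCP pose, the force and the opening at its end, in the units of the state.
- telemetry.sense(): the state, without advancing time (a new reading comes with each control period).
- eyes.camera(name): name is "scene" or "top" or "wrist"; returns (picture, depth): 400x640x3 uint8, red, green, blue; 400x640 float32, m along the optical axis (not along the pixel's ray), 0 where there is no reading.
- eyes.get_calibration(name): a dict with "fx", "fy", "cx", "cy" (pixels), "camera_from_world" (4x4, takes a point from world to camera coordinates). Camera axes: x right, y down, z forward; pixel columns grow to the right and rows downward; lengths in m; the calibration is good to about 2 mm. A picture is of the moment at which its call begins: read the wrist's pose just before it. get_calibration takes no time and is no camera call; for the wrist camera it gives the pose at the moment of the call.
- ticket.sign_off(): hands the job in, once; it reports no verdict.
The state is a dict: "t": time; "joints": joint angles; "joint_velocities": joint speeds; "joint_torque": joint torques, N m; "ee_pos": TCP position; "eef_rot": TCP orientation; "force": force on the tool from outside, world axes, zero at the start; "torque": the same for the moment, N m; "width": finger opening in m.
Only numpy, scipy, OpenCV 4.12 (cv2) and the standard library are available. Lean on these libraries where they do the work, as an engineer would, in place of code of your own. Each camera call takes 0.05 s, during which the arm holds its last target.

## Working session

There is one attempt and no reset: what is moved stays moved. The work goes in short steps, Python scripts to look and compute and a tool call to move; the robot and the scene stay as the last step left them, time stands still between calls to the robot, and variables do not carry over. Pictures are saved under pics/ and viewed, and the job is handed in when it is done.

Besides the shell and the picture viewer there is one more tool, called as name(argument=value, ...), one argument or row to a line, values as JSON. apply_moves: Moves the arm, as the interface text tells. Its arguments: {"type":"object","properties":{"steps":{"type":"string"},"gripper":{"type":"number"},"grip_force":{"type":"number"}},"required":["steps"]}

```bash
ls; mkdir -p pics; python3 - <<'E'
from cell import telemetry, eyes
import cv2,numpy as np
s=telemetry.sense()
print(s)
for n in ["scene","top","wrist"]:
    p,d=eyes.camera(n); cv2.imwrite(f"pics/{n}0.png",p[:,:,::-1]); np.save(f"pics/{n}0.npy",d)
    print(n,eyes.get_calibration(n))
E
```

```text
pics
{'t': 0.0, 'joints': array([ 1.06932172,  0.60011232, -0.00254861,  1.60009867,  0.00177132,
        0.94290479, -0.07982506]), 'joint_velocities': array([-0.00051507, -0.00133923,  0.00046866, -0.00134912,  0.00191489,
       -0.00040233,  0.00098325]), 'joint_torque': array([-5.69233871e-04, -7.65066791e+01,  1.49703920e+00, -2.52355564e+01,
       -5.23870031e-02,  1.67816528e-02,  1.81167443e-04]), 'ee_pos': array([ 0.2985827 , -0.66014037,  0.21778028]), 'eef_rot': array([[ 9.11122961e-01,  4.12133982e-01, -7.28820354e-04],
       [ 4.12134610e-01, -9.11121990e-01,  1.33486704e-03],
       [-1.13900184e-04, -1.51660010e-03, -9.99998843e-01]]), 'force': array([-0.25809598,  0.88773065,  0.55073006]), 'torque': array([-0.00622247, -0.03783751, -0.0285957 ]), 'width': 0.09319711773949148}
scene {'fx': 470.81480097064366, 'fy': 470.81480097064366, 'cx': 315.7765485202808, 'cy': 199.39880579240966, 'camera_from_world': array([[-0.67555916, -0.73718169,  0.01352712,  0.29678972],
       [-0.40324648,  0.35405431, -0.84382333,  0.24931881],
       [ 0.61726177, -0.57550735, -0.53645056,  1.2272974 ],
       [ 0.        ,  0.        ,  0.        ,  1.        ]])}
top {'fx': 406.9152831596536, 'fy': 406.9152831596536, 'cx': 323.62936681396206, 'cy': 201.71082766791397, 'camera_from_world': array([[-0.01704911, -0.99979286,  0.01111596,  0.02934291],
       [-0.99735724,  0.01622019, -0.07081975,  0.46070164],
       [ 0.07062477, -0.01229399, -0.99742719,  1.06177198],
       [ 0.        ,  0.        ,  0.        ,  1.        ]])}
wrist {'fx': 301.8718505302729, 'fy': 301.8718505302729, 'cx': 317.38117203223476, 'cy': 199.88552940793767, 'camera_from_world': array([[ 0.41228316, -0.91105448, -0.00152806, -0.72467292],
       [-0.87239291, -0.3952698 ,  0.28756286, -0.0335871 ],
       [-0.26258943, -0.11722426, -0.95776055,  0.39202453],
       [ 0.        ,  0.        ,  0.        ,  1.        ]])}
```

View pics/scene0.png

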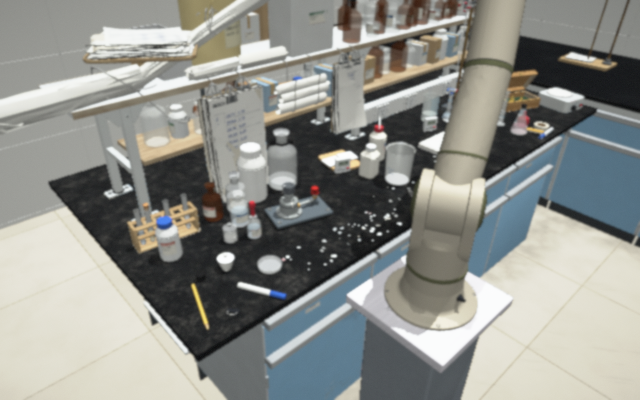

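View pics/top0.png

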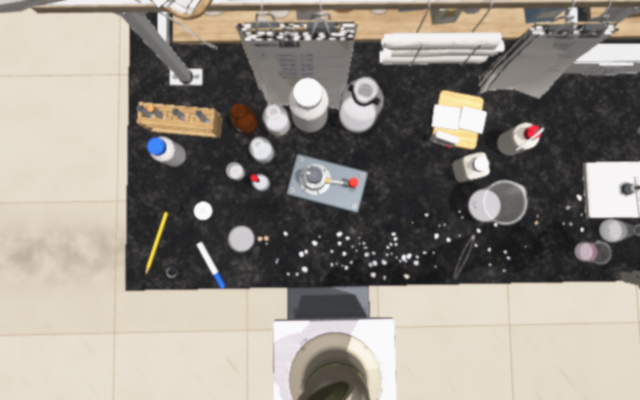

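View pics/wrist0.png

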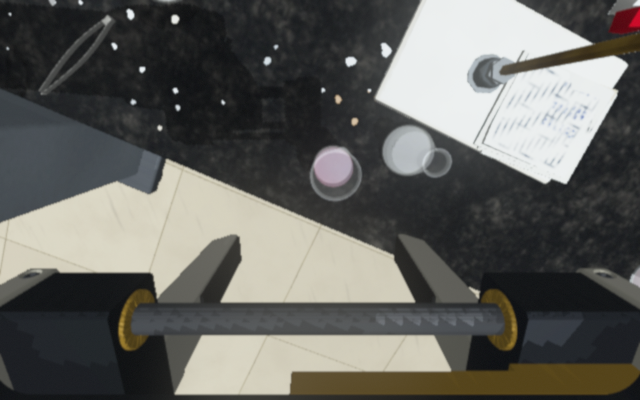

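```bash
cat > h.py <<'E'
from cell import telemetry, eyes
import cv2,numpy as np
def ray(c,u,v):
    T=c["camera_from_world"];R=T[:3,:3];t=T[:3,3]
    d=R.T@np.array([(u-c["cx"])/c["fx"],(v-c["cy"])/c["fy"],1.0]); o=-R.T@t
    return o,d
def atz(c,u,v,z):
    o,d=ray(c,u,v); return o+d*(z-o[2])/d[2]
def atd(c,u,v,dep):
    o,d=ray(c,u,v); return o+d*dep
def proj(c,P):
    T=c["camera_from_world"];p=T[:3,:3]@np.asarray(P)+T[:3,3]
    return c["cx"]+c["fx"]*p[0]/p[2],c["cy"]+c["fy"]*p[1]/p[2]
def crop(p,u0,v0,u1,v1,k,name):
    im=cv2.resize(p[v0:v1,u0:u1],None,fx=k,fy=k,interpolation=cv2.INTER_CUBIC)
    cv2.imwrite(name,im[:,:,::-1])
E
python3 - <<'E'
from h import *
p=cv2.imread("pics/top0.png")[:,:,::-1]; crop(p,220,130,390,230,4.7,"pics/top0c.png") if 0 else crop(p,270,140,390,225,6,"pics/top0c.png")
p=cv2.imread("pics/scene0.png")[:,:,::-1]; crop(p,220,160,350,250,6,"pics/scene0c.png")
d=np.load("pics/top0.npy");c=eyes.get_calibration("top")
for u,v in [(315,176),(353,183),(300,163),(360,205),(240,238),(203,211),(260,182),(235,170),(262,150),(300,78),(276,120),(465,250)]:
    print(u,v,atd(c,u,v,d[v,u]).round(3))
E
```

```text
315 176 [0.516 0.043 0.121]
353 183 [ 0.502 -0.052  0.08 ]
300 163 [0.565 0.083 0.018]
360 205 [ 0.452 -0.076 -0.   ]
240 238 [0.369 0.243 0.014]
203 211 [0.44  0.332 0.043]
260 182 [0.509 0.181 0.073]
235 170 [0.544 0.249 0.048]
262 150 [0.588 0.174 0.084]
300 78 [0.734 0.073 0.182]
276 120 [0.661 0.138 0.096]
465 250 [ 0.327 -0.354  0.001]
```

View pics/top0c.png

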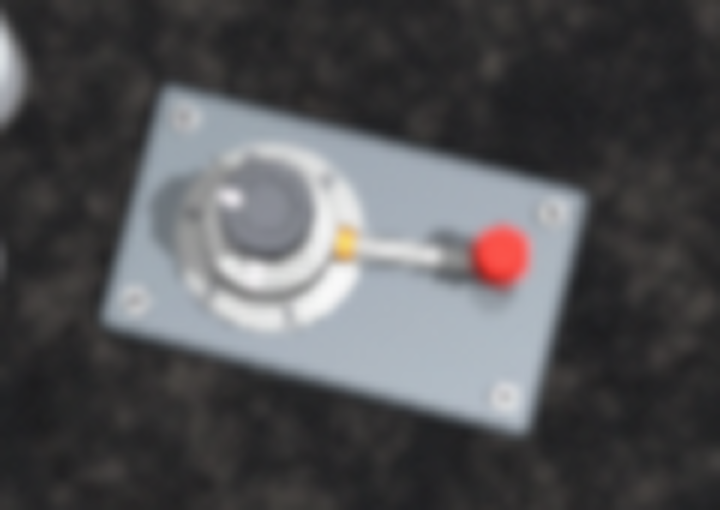

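View pics/scene0c.png

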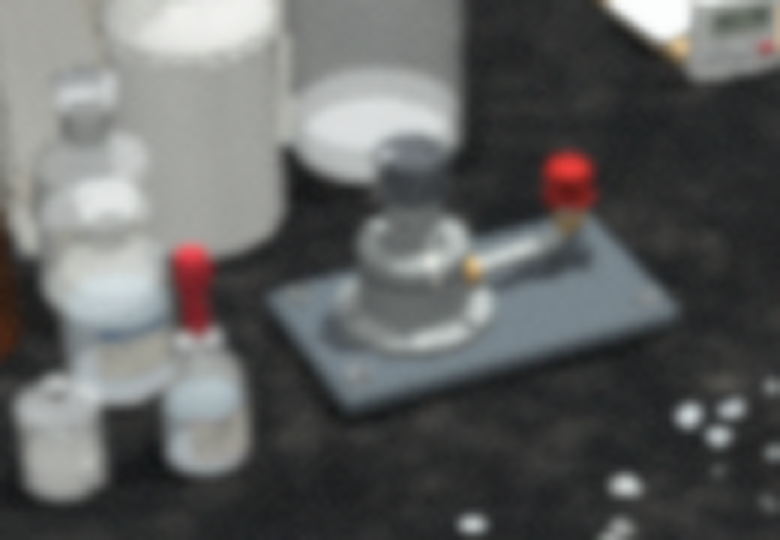

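```bash
python3 - <<'E'
from h import *
c=eyes.get_calibration("top")
f=lambda x,y,z: atz(c,(x+.5)/6-.5+270,(y+.5)/6-.5+140,z)
C=[f(168,85,.018),f(588,192,.018),f(528,435,.018),f(103,322,.018)]
C=np.array(C)[:,:2]; print(C.round(4))
print([np.linalg.norm(C[i]-C[(i+1)%4]).round(4) for i in range(4)], C.mean(0))
a=C[1]-C[0];b=C[2]-C[3];print("yaw",[np.arctan2(v[0],-v[1]) for v in (a,b)])
h=f(267,207,.122);v=f(500,256,.0795);m=f(230,197,.122)
print(h,v,v-h,m, np.arctan2(m[1]-h[1],m[0]-h[0]))
w=(v-h)[:2]; print("yaw from cap",np.arctan2(w[1],w[0])-np.arctan2(-.098,.012))
s=telemetry.sense(); T=eyes.get_calibration("wrist")["camera_from_world"]
R=T[:3,:3];o=-R.T@T[:3,3]; E=s["eef_rot"]
print("cam in tool",E.T@(o-s["ee_pos"]), (E.T@R.T).round(3))
E
```

```text
[[ 0.5902  0.0889]
 [ 0.5395 -0.0967]
 [ 0.4321 -0.0676]
 [ 0.485   0.1189]]
[np.float64(0.1924), np.float64(0.1113), np.float64(0.1938), np.float64(0.1094)] [0.51170193 0.01089065]
yaw [np.float64(-0.2670213258295691), np.float64(-0.2767697055069802)]
[0.52044804 0.04473849 0.122     ] [ 0.50428643 -0.05170354  0.0795    ] [-0.01616161 -0.09644203 -0.0425    ] [0.52470559 0.05946896 0.122     ] 1.2894340139689215
yaw from cap -0.28787818845816426
cam in tool [ 0.08066516  0.00042041 -0.16607061] [[ 0.    -0.958 -0.287]
 [ 1.     0.    -0.   ]
 [ 0.    -0.287  0.958]]
```

```bash
cat >> h.py <<'E'
from scipy.spatial.transform import Rotation as Ro
def goal(pos,yaz):
    """tool-frame shift(mm)+rotvec from current measured pose to TCP pos, tool down, jaw axis azimuth yaz"""
    s=telemetry.sense();E=s["eef_rot"]
    y=np.array([np.cos(yaz),np.sin(yaz),0]);z=np.array([0,0,-1.]);x=np.cross(y,z)
    G=np.stack([x,y,z],1)
    sh=E.T@(np.array(pos)-s["ee_pos"])*1e3
    rv=Ro.from_matrix(E.T@G).as_rotvec()
    print("shift",sh.round(1),"rot",rv.round(4)); return sh,rv
E
python3 -c "
from h import *
goal([.504,-.052,.215],-.277)"
```

```text
shift [ 437.8 -469.5    3.5] rot [-1.20e-03 -4.00e-04 -8.69e-01]
```

apply_moves(
  steps="437 -469 3 0 0 -0.869;437 -469 3 0 0 -0.869;437 -469 3 0 0 -0.869;437 -469 3 0 0 -0.869;437 -469 3 0 0 -0.869;437 -469 3 0 0 -0.869;437 -469 3 0 0 -0.869;437 -469 3 0 0 -0.869;437 -469 3 0 0 -0.869;437 -469 3 0 0 -0.869;437 -469 3 0 0 -0.869;437 -469 3 0 0 -0.869;437 -469 3 0 0 -0.869;437 -469 3 0 0 -0.869;437 -469 3 0 0 -0.869;437 -469 3 0 0 -0.869",
)

```text
t: 1.75
ee_pos: [0.5031, -0.0543, 0.2154]
eef_rot: [[0.275, 0.962, -0.001], [0.962, -0.275, -0.001], [-0.001, -0.001, -1.0]]
force: [0.4, -0.8, 0.6]
width: 0.093
```

```bash
python3 - <<'E'
from h import *
s=telemetry.sense();print(s["joints"].round(3),s["ee_pos"])
c=eyes.get_calibration("wrist");p,d=eyes.camera("wrist"); cv2.imwrite("pics/w1.png",p[:,:,::-1]);np.save("pics/w1.npy",d);np.save("pics/w1c.npy",c["camera_from_world"])
for P in [(.504,-.052,.0795),(.5204,.0447,.122)]: print(proj(c,P))
E
```

```text
[ 0.246  0.361 -0.331  2.082  0.175  0.725 -0.475] [ 0.50313481 -0.05432792  0.21540686]
(np.float64(317.0994784894903), np.float64(187.88130707469873))
(np.float64(303.5948687403108), np.float64(83.62822737894179))
```

View pics/w1.png

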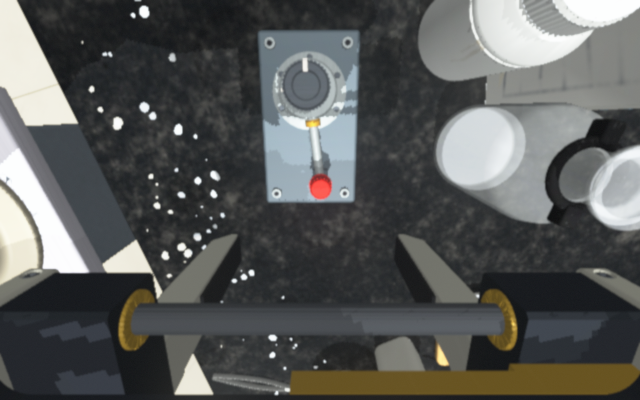

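```bash
python3 - <<'E'
from h import *
p=cv2.imread("pics/w1.png")[:,:,::-1]; crop(p,255,20,365,210,4,"pics/w1c.png"); crop(p,265,40,345,130,8,"pics/w1d.png") if 0 else crop(p,265,40,350,115,8,"pics/w1d.png")
E
```

```text
(no output)
```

View pics/w1c.png

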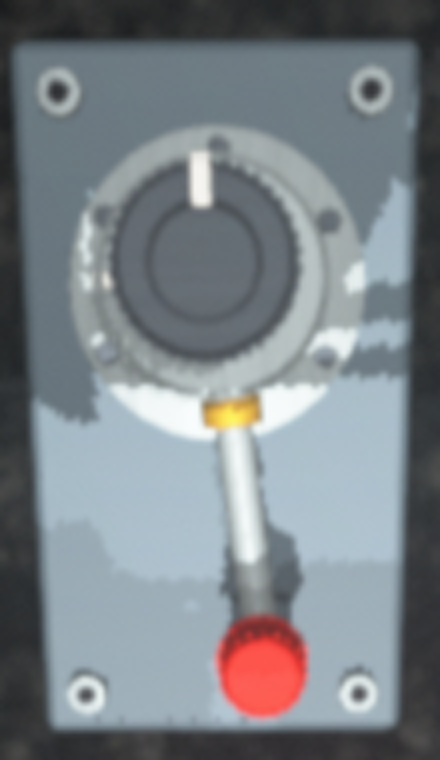

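View pics/w1d.png

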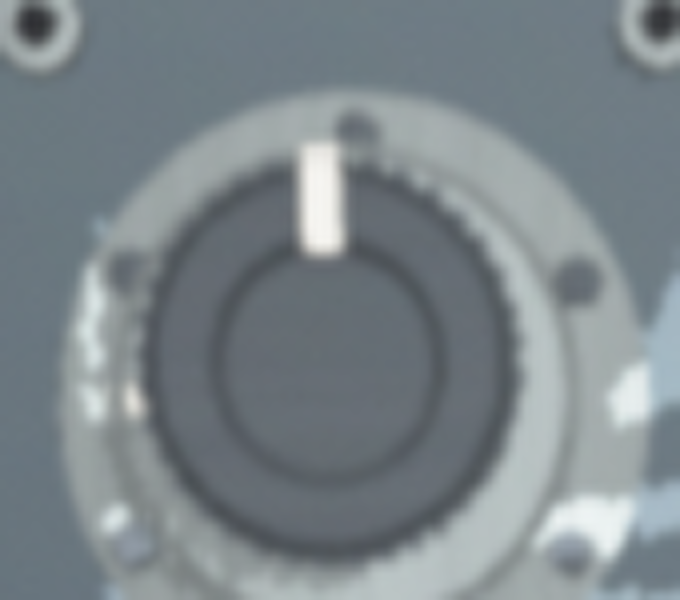

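```bash
python3 - <<'E'
from h import *
c=eyes.get_calibration("wrist");c["camera_from_world"]=np.load("pics/w1c.npy")
f4=lambda x,y,z: atz(c,(x+.5)/4-.5+255,(y+.5)/4-.5+20,z)
f8=lambda x,y,z: atz(c,(x+.5)/8-.5+265,(y+.5)/8-.5+40,z)
h=f8(328,367,.122);h2=f8(332,360,.122);m=f8(321,155,.122);bm=f8(133,400,.066);v=f4(262,677,.0795)
print(h,h2,m,bm,v)
w=(v-h)[:2];print(np.linalg.norm(w),"yaw",np.arctan2(w[1],w[0])-np.arctan2(-.098,.012))
az=lambda p:np.arctan2(p[1]-h[1],p[0]-h[0])
print("mark",az(m),np.linalg.norm((m-h)[:2]),"boss",az(bm),np.linalg.norm((bm-h)[:2]))
d=np.load("pics/w1.npy")
for u,v in [(306,86),(320,187)]: print(atd(c,u,v,d[v,u]))
C=[f4(14,45,.018),f4(417,43,.018),f4(397,725,.018),f4(52,727,.018)];C=np.array(C)[:,:2];print(C,[np.linalg.norm(C[i]-C[(i+1)%4]).round(4) for i in range(4)],C.mean(0))
for i,j in[(0,3),(1,2)]: a=C[j]-C[i];print(np.arctan2(a[0],-a[1]))
E
```

```text
[0.52153229 0.04295826 0.122     ] [0.52210768 0.04348048 0.122     ] [0.5264488  0.06188074 0.122     ] [0.49649039 0.05024419 0.066     ] [ 0.5067144  -0.05387648  0.0795    ]
0.0979619130739781 yaw -0.2736870508708622
mark 1.3165934447714909 0.019550761437998238 boss 2.8584593568269843 0.02608030007321022
[0.52171344 0.04263281 0.11964073]
[ 0.50705891 -0.0522194   0.07828744]
[[ 0.4864578   0.11779543]
 [ 0.59080185  0.08849152]
 [ 0.5394263  -0.09616496]
 [ 0.43484405 -0.06699872]] [np.float64(0.1084), np.float64(0.1917), np.float64(0.1086), np.float64(0.1919)] [0.5128825  0.01078082]
-0.27236323429387793
-0.27135946721218795
```

```bash
python3 -c "
from h import *
print(telemetry.sense()['ee_pos'])
goal([.5068,-.0542,.053],-.273)"
```

```text
[ 0.50312639 -0.05466747  0.21547427]
shift [  1.6   3.5 162.5] rot [-0.0004  0.0007 -0.0061]
```

apply_moves(
  steps="1.6 3.5 20 0 0 -0.006;1.6 3.5 60 0 0 -0.006;1.6 3.5 95 0 0 -0.006;1.6 3.5 120 0 0 -0.006;1.6 3.5 120 0 0 -0.006;1.6 3.5 120 0 0 -0.006",
)

```text
t: 2.4
ee_pos: [0.5072, -0.0535, 0.0958]
eef_rot: [[0.269, 0.963, -0.001], [0.963, -0.269, -0.0], [-0.001, -0.001, -1.0]]
force: [-0.4, 0.6, 1.4]
width: 0.0934
```

```bash
python3 - <<'E'
from h import *
print(telemetry.sense()['ee_pos'],telemetry.sense()['force'])
goal([.5068,-.0542,.053],-.273)
c=eyes.get_calibration("wrist");p,d=eyes.camera("wrist"); cv2.imwrite("pics/w2.png",p[:,:,::-1])
for z in(.0795,.0585): print(proj(c,(.5068,-.0542,z)))
E
```

```text
[ 0.50722172 -0.05353215  0.09582718] [-0.38259729  0.61872726  1.36771988]
shift [-0.7 -0.2 42.8] rot [-0.0009  0.0006  0.0004]
(np.float64(316.2540720612349), np.float64(238.2813194256229))
(np.float64(316.37714570734227), np.float64(226.37146994997383))
```

View pics/w2.png

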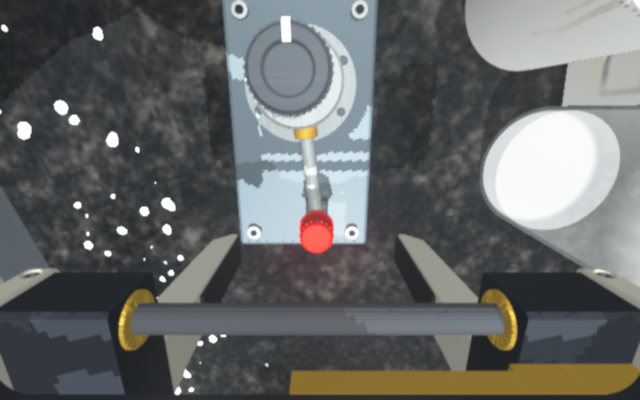

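apply_moves(
  steps="-0.6 -0.2 25 0 0 0;-0.6 -0.2 42 0 0 0;-0.6 -0.2 42 0 0 0;-0.6 -0.2 42 0 0 0",
)

```text
t: 2.85
ee_pos: [0.5077, -0.0533, 0.0548]
eef_rot: [[0.268, 0.963, 0.001], [0.963, -0.268, -0.0], [0.0, 0.001, -1.0]]
force: [0.8, 0.5, -0.4]
width: 0.0931
```

apply_moves(
  steps="0 0 0 0 0 0;0 0 0 0 0 0;0 0 0 0 0 0;0 0 0 0 0 0;0 0 0 0 0 0;0 0 0 0 0 0;0 0 0 0 0 0;0 0 0 0 0 0;0 0 0 0 0 0;0 0 0 0 0 0",
  gripper=0,
  grip_force=25,
)

```text
t: 3.85
ee_pos: [0.5066, -0.053, 0.0536]
eef_rot: [[0.268, 0.964, -0.001], [0.964, -0.268, -0.0], [-0.0, -0.001, -1.0]]
force: [-3.2, 0.6, 1.5]
width: 0.0218
```

apply_moves(
  steps="0 0 -2 0 0 0;0 0 -4 0 0 0;0 0 -6 0 0 0;0 0 -8 0 0 0;0 0 -10 0 0 0;0 0 -11 0 0 0;0 0 -12 0 0 0;0 0 -13 0 0 0;0 0 -13.5 0 0 0;0 0 -13.5 0 0 0;0 0 -13.5 0 0 0",
)

```text
t: 4.95
ee_pos: [0.5066, -0.053, 0.0667]
eef_rot: [[0.268, 0.964, -0.001], [0.964, -0.268, 0.0], [-0.0, -0.001, -1.0]]
force: [-3.5, 2.3, -12.0]
width: 0.0219
```

apply_moves(
  steps="0 0 -1 0 0 0;0 0 -1 0 0 0;0 0 -1 0 0 0",
)

```text
t: 5.25
ee_pos: [0.5066, -0.0531, 0.0676]
eef_rot: [[0.268, 0.964, -0.001], [0.964, -0.268, 0.0], [-0.0, -0.001, -1.0]]
force: [-2.7, 2.9, -20.3]
width: 0.0221
```

apply_moves(
  steps="0 0 1 0 0 0;0 0 1 0 0 0;0 0 1 0 0 0;0 0 1 0 0 0;0 0 1 0 0 0",
  gripper=100,
)

```text
t: 5.75
ee_pos: [0.5077, -0.0532, 0.0675]
eef_rot: [[0.268, 0.963, 0.001], [0.963, -0.268, -0.0], [0.0, 0.001, -1.0]]
force: [0.2, -1.0, -0.0]
width: 0.0569
```

```bash
python3 - <<'E'
from h import *
s=telemetry.sense();print(s['ee_pos'],s['force'],s["width"],s["joints"].round(3))
c=eyes.get_calibration("scene");p,d=eyes.camera("scene");crop(p,220,160,350,250,6,"pics/s3.png")
q=cv2.imread("pics/scene0.png")
for z in(.0795,.0925): print(proj(c,(.5068,-.0542,z)))
E
```

```text
[ 0.50770616 -0.05320332  0.06754531] [ 0.16142719 -1.02717908 -0.00118613] 0.056946093401927876 [ 0.142  0.59  -0.213  2.202  0.326  0.377 -0.61 ]
(np.float64(314.3742674352231), np.float64(186.67260614641896))
(np.float64(314.4222498672678), np.float64(183.22024265852394))
```

View pics/s3.png

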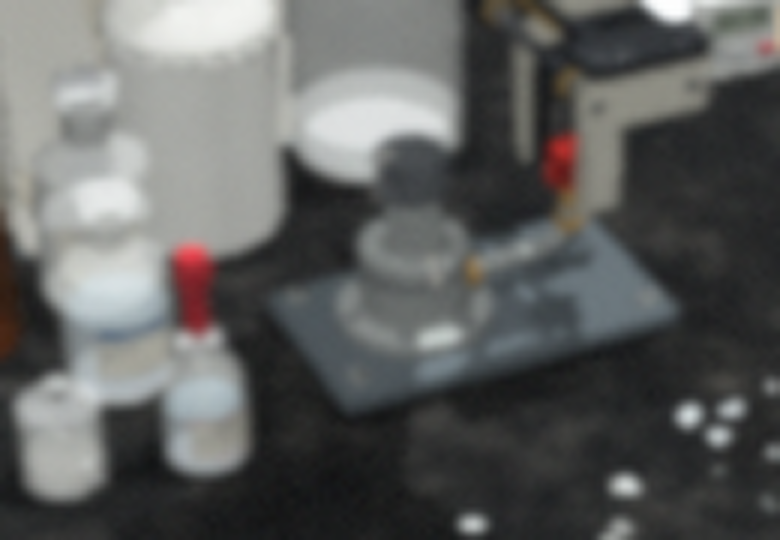

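apply_moves(
  steps="0 0 0 0 0 0;0 0 0 0 0 0;0 0 0 0 0 0;0 0 0 0 0 0;0 0 -30 0 0 0;0 0 -70 0 0 0;0 0 -105 0 0 0;0 0 -105 0 0 0;0 0 -105 0 0 0",
  gripper=100,
)

```text
t: 6.7
ee_pos: [0.5074, -0.0534, 0.1727]
eef_rot: [[0.268, 0.963, 0.002], [0.963, -0.268, -0.0], [0.0, 0.002, -1.0]]
force: [-0.2, -0.8, -1.3]
width: 0.0932
```

```bash
python3 - <<'E'
from h import *
s=telemetry.sense();print(s['ee_pos'],s['force'],s["width"],s["joints"].round(3))
c=eyes.get_calibration("scene");p,d=eyes.camera("scene");q=cv2.imread("pics/scene0.png")[:,:,::-1]
crop(np.hstack([q[170:230,260:330],p[170:230,260:330]]),0,0,140,60,5.7,"pics/s4.png")
w,d=eyes.camera("wrist");cv2.imwrite("pics/w4.png",w[:,:,::-1])
goal([.5213,.043,.165],-.3)
E
```

```text
[ 0.5073814  -0.05335738  0.17273017] [-0.21531875 -0.8190167  -1.32803455] 0.09319280548269851 [ 0.231  0.425 -0.322  2.119  0.225  0.627 -0.519]
shift [ 96.7 -11.5   6.2] rot [-0.0013  0.0005  0.029 ]
```

View pics/s4.png

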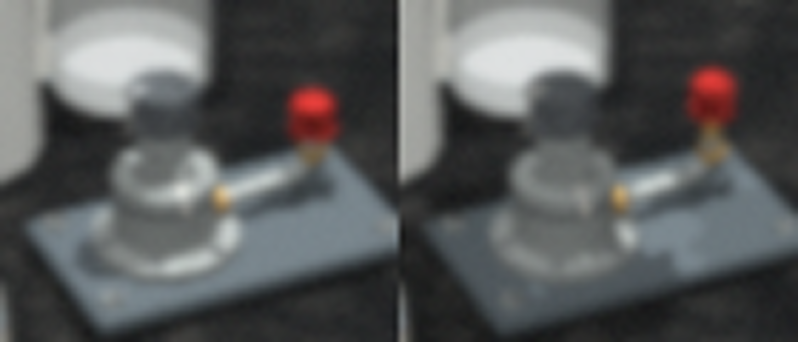

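View pics/w4.png

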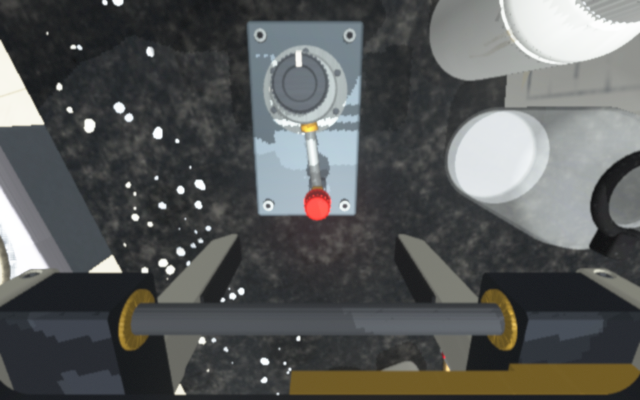

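apply_moves(
  steps="50 -6 3 0 0 0.029;96.7 -11.5 6 0 0 0.029;96.7 -11.5 6 0 0 0.029;96.7 -11.5 6 0 0 0.029;96.7 -11.5 6 0 0 0.029",
)

```text
t: 7.3
ee_pos: [0.5212, 0.0422, 0.1651]
eef_rot: [[0.296, 0.955, -0.002], [0.955, -0.296, -0.001], [-0.002, -0.002, -1.0]]
force: [0.2, -0.3, 1.0]
width: 0.0931
```

```bash
python3 - <<'E'
from h import *
s=telemetry.sense();print(s['ee_pos'],s["joints"].round(3))
c=eyes.get_calibration("wrist");w,d=eyes.camera("wrist");cv2.imwrite("pics/w5.png",w[:,:,::-1]);np.save("pics/w5c.npy",c["camera_from_world"])
crop(w,250,180,380,290,6,"pics/w5c.png")
print(proj(c,(.5213,.043,.122)),proj(c,(.5068,-.0542,.0925)))
goal([.5213,.043,.09],-.3)
E
```

```text
[0.52118719 0.04216466 0.1651171 ] [ 0.034  0.449 -0.307  2.097  0.226  0.628 -0.729]
(np.float64(316.5727768651505), np.float64(221.40339004547823)) (np.float64(332.89025237021804), np.float64(308.3373596562048))
shift [ 1.2 -0.3 75.4] rot [-0.0013  0.0013 -0.0014]
```

View pics/w5.png

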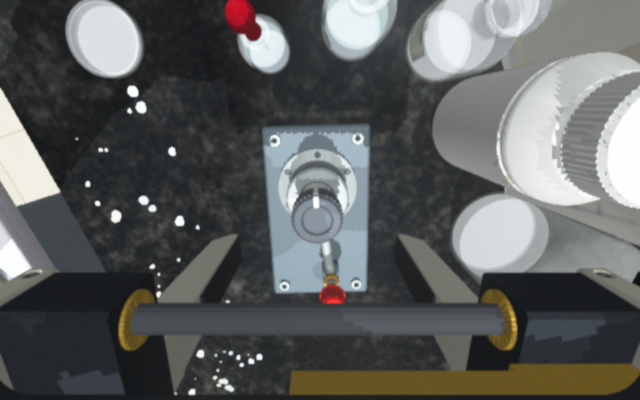

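View pics/w5c.png

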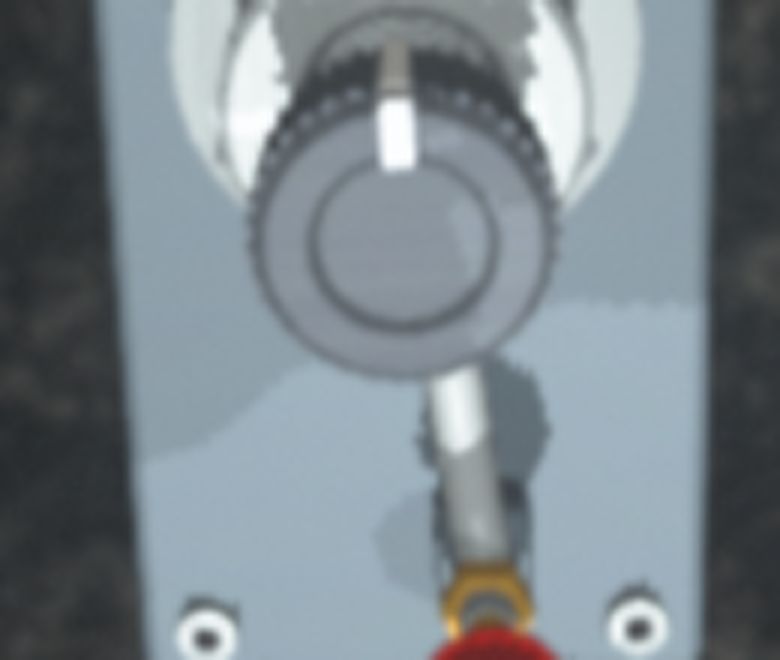

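```bash
python3 - <<'E'
from h import *
c=eyes.get_calibration("wrist");c["camera_from_world"]=np.load("pics/w5c.npy")
f=lambda x,y,z: atz(c,(x+.5)/6-.5+250,(y+.5)/6-.5+180,z)
for zz in (.122,):
    h=f(404,242,zz);m=f(396,97,zz);m2=f(399,168,zz);print(h,m,np.linalg.norm(m-h),np.arctan2(*(m-h)[1::-1]),np.arctan2(*(m2-h)[1::-1]))
E
```

```text
[0.52188997 0.04404379 0.122     ] [0.52647013 0.06205013 0.122     ] 0.01857972806538499 1.3217149664354104 1.333307157292601
```

apply_moves(
  steps="1.7 -0.2 25 0 0 0;1.7 -0.2 60 0 0 0;1.7 -0.2 75.5 0 0 0;1.7 -0.2 75.5 0 0 0;1.7 -0.2 75.5 0 0 0;1.7 -0.2 75.5 0 0 0",
)

```text
t: 7.95
ee_pos: [0.5228, 0.0443, 0.0915]
eef_rot: [[0.296, 0.955, 0.001], [0.955, -0.296, 0.0], [0.0, 0.001, -1.0]]
force: [0.7, 0.3, 0.3]
width: 0.0932
```

apply_moves(
  steps="0 0 0 0 0 0;0 0 0 0 0 0;0 0 0 0 0 0;0 0 0 0 0 0;0 0 0 0 0 0;0 0 0 0 0 0;0 0 0 0 0 0;0 0 0 0 0 0",
  gripper=0,
  grip_force=25,
)

```text
t: 8.75
ee_pos: [0.5216, 0.045, 0.0905]
eef_rot: [[0.295, 0.955, -0.001], [0.955, -0.295, -0.0], [-0.0, -0.001, -1.0]]
force: [-1.3, 1.2, 1.4]
width: 0.0398
```

```bash
python3 - <<'E'
from h import *
s=telemetry.sense();print(s['ee_pos'],s["joints"].round(3),s["force"].round(2),s["torque"].round(3),s["width"])
c=eyes.get_calibration("wrist");w,d=eyes.camera("wrist")
crop(w,220,200,420,340,4,"pics/w6.png")
E
```

```text
[0.52157642 0.04502171 0.09050392] [-0.022  0.563 -0.245  2.156  0.299  0.455 -0.8  ] [-1.26  1.15  1.35] [ 0.182  0.358 -0.008] 0.039761317131267716
```

View pics/w6.png

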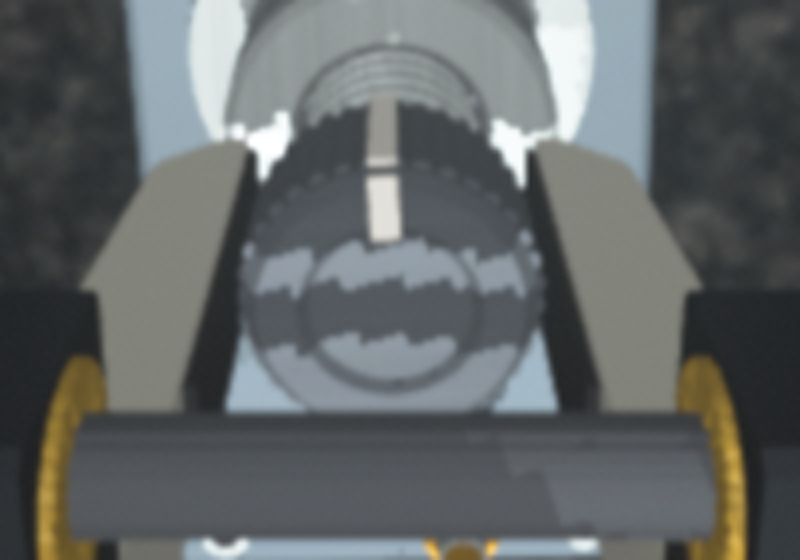

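```bash
python3 - <<'E'
from h import *
s=telemetry.sense();c=eyes.get_calibration("wrist")
print(proj(c,s["ee_pos"]+[0,0,.0315]))
f=lambda x,y,z: atz(c,(x+.5)/4-.5+220,(y+.5)/4-.5+200,z)
print(f(393,312,.122)-s["ee_pos"], s["eef_rot"].T@(f(393,312,.122)-s["ee_pos"]), f(393,312,.122))
E
```

```text
(np.float64(316.25145325726214), np.float64(275.8242098239722))
[ 0.00048307 -0.00120706  0.03152479] [-0.0010234   0.00078413 -0.03152523] [0.52205562 0.04379072 0.122     ]
```

apply_moves(
  steps="-0.5 0 -0.1 0 0 -0.1;-1 0 -0.2 0 0 -0.2;-1 0 -0.3 0 0 -0.32;-1 0 -0.4 0 0 -0.44;-1 0 -0.5 0 0 -0.56;-1 0 -0.6 0 0 -0.68;-1 0 -0.8 0 0 -0.8;-1 0 -0.9 0 0 -0.92;-1 0 -1.0 0 0 -1.04;-1 0 -1.1 0 0 -1.16;-1 0 -1.2 0 0 -1.28;-1 0 -1.3 0 0 -1.4;-1 0 -1.4 0 0 -1.5;-1 0 -1.4 0 0 -1.5;-1 0 -1.4 0 0 -1.5;-1 0 -1.4 0 0 -1.5",
)

```text
t: 10.4
ee_pos: [0.5196, 0.0441, 0.0914]
eef_rot: [[-0.932, 0.362, -0.004], [0.362, 0.932, -0.0], [0.003, -0.002, -1.0]]
force: [-6.2, 2.5, 0.5]
width: 0.0395
```

```bash
cat > look.py <<'E'
from h import *
import sys
s=telemetry.sense();E=s["eef_rot"];print(s["t"],s['ee_pos'].round(4),s["joints"].round(3),s["force"].round(2),s["torque"].round(3),round(s["width"],4),"yaz",np.arctan2(E[1,1],E[0,1]).round(4))
c=eyes.get_calibration("wrist");w,d=eyes.camera("wrist");np.save(f"pics/{sys.argv[1]}.npy",c["camera_from_world"])
crop(w,220,170,420,320,4,f"pics/{sys.argv[1]}.png")
E
python3 look.py w7
```

```text
10.4 [0.5196 0.0441 0.0914] [ 0.267  0.632 -0.667  2.14   0.701  0.602  0.292] [-6.24  2.55  0.46] [0.604 1.291 0.117] 0.0395 yaz 1.2009
```

View pics/w7.png

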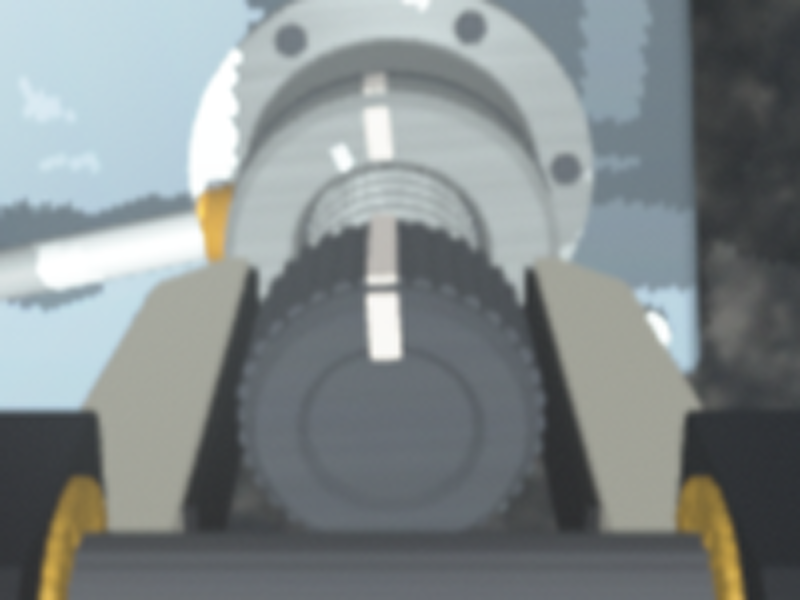

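apply_moves(
  steps="0 0 -0.1 0 0 -0.1;0 0 -0.2 0 0 -0.2;0 0 -0.3 0 0 -0.3;0 0 -0.3 0 0 -0.32;0 0 -0.3 0 0 -0.32;0 0 -0.3 0 0 -0.32",
)

```text
t: 11.05
ee_pos: [0.5195, 0.0435, 0.0912]
eef_rot: [[-0.999, 0.05, -0.004], [0.05, 0.999, -0.001], [0.004, -0.001, -1.0]]
force: [-6.6, 1.6, -4.7]
width: 0.0395
```

```bash
python3 look.py w8
```

```text
11.05 [0.5195 0.0435 0.0912] [ 0.321  0.657 -0.753  2.137  0.766  0.645  0.545] [-6.6   1.63 -4.75] [0.434 1.031 0.096] 0.0395 yaz 1.5204
```

View pics/w8.png

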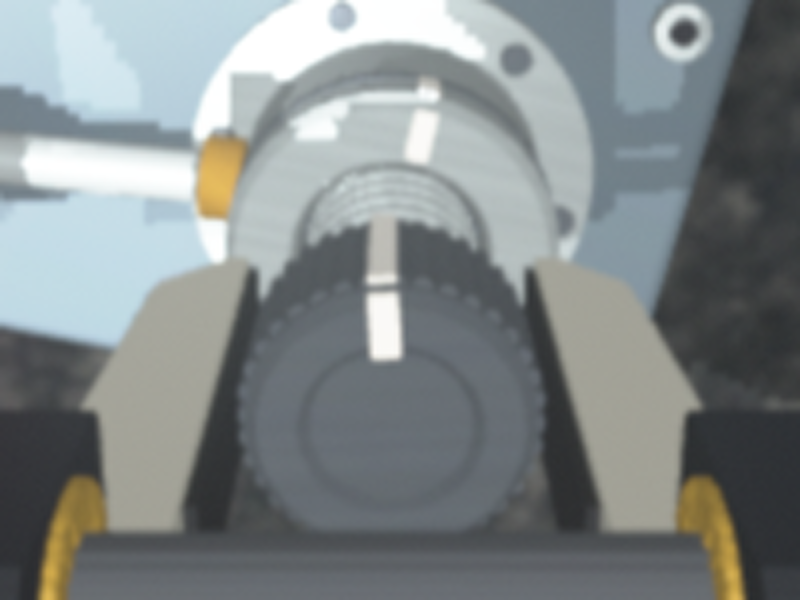

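apply_moves(
  steps="0 0 0 0 0 0;0 0 0 0 0 0;0 0 0 0 0 0;0 0 0 0 0 0;0 0 0 0 0 0;0 0 0 0 0 0",
  gripper=60,
)

```text
t: 11.7
ee_pos: [0.522, 0.0439, 0.0924]
eef_rot: [[-0.999, 0.051, 0.0], [0.051, 0.999, -0.0], [-0.0, -0.0, -1.0]]
force: [-0.8, 1.1, 0.0]
width: 0.0556
```

```bash
python3 look.py w9; python3 -c "
from h import *
goal([.5211,.0435,.0855],1.52)"
```

```text
11.7 [0.522  0.0439 0.0924] [ 0.321  0.656 -0.753  2.134  0.768  0.644  0.545] [-0.76  1.12  0.01] [ 0.099 -0.072  0.022] 0.0556 yaz 1.5199
shift [ 0.9 -0.4  6.9] rot [-0.      0.0002  0.    ]
```

View pics/w9.png

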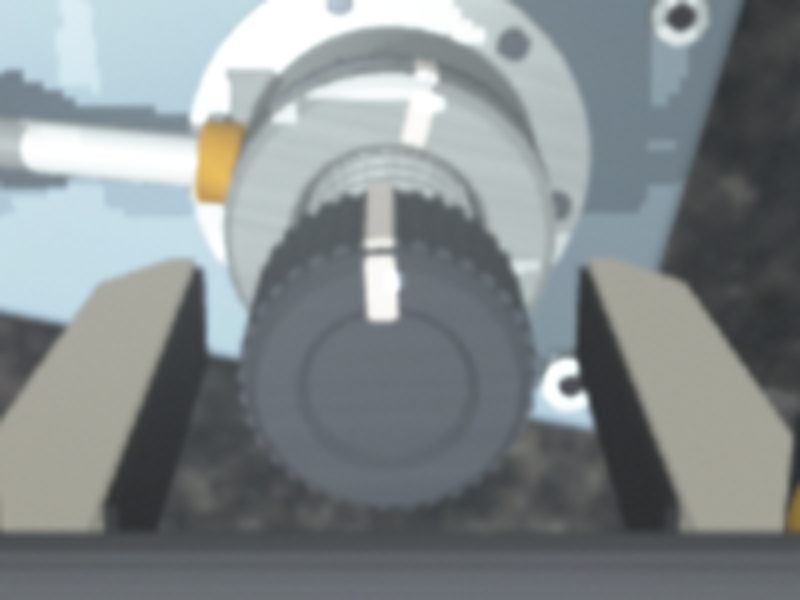

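```bash
python3 - <<'E'
from h import *
c=eyes.get_calibration("wrist");w,d=eyes.camera("wrist")
for u,v in[(317,266),(312,262),(322,265)]: print(atd(c,u,v,d[v,u]).round(4))
s=telemetry.sense();print(s["ee_pos"])
goal([.5211,.0435,.0855],1.52)
E
```

```text
[0.5216 0.0436 0.1155]
[0.5195 0.041  0.1149]
[0.521  0.0462 0.1159]
[0.52194611 0.04387273 0.09233116]
shift [ 0.8 -0.4  6.8] rot [-0.      0.0001  0.    ]
```

apply_moves(
  steps="0.9 -0.4 4 0 0 0;0.9 -0.4 6.5 0 0 0;0.9 -0.4 6.5 0 0 0;0.9 -0.4 6.5 0 0 0",
)

```text
t: 12.2
ee_pos: [0.5209, 0.0436, 0.0856]
eef_rot: [[-0.999, 0.051, -0.0], [0.051, 0.999, -0.0], [0.0, -0.0, -1.0]]
force: [-0.1, -0.5, 0.2]
width: 0.056
```

```bash
python3 - <<'E'
from h import *
s=telemetry.sense();print(s["t"],s["ee_pos"],s["force"])
goal([.5211,.0435,.0858],1.52)
E
```

```text
12.2 [0.52090117 0.04357949 0.0856396 ] [-0.06394959 -0.51744523  0.22223868]
shift [-0.2 -0.1 -0.2] rot [-0.0001 -0.0004  0.0002]
```

apply_moves(
  steps="0 0 0 0 0 0;0 0 0 0 0 0;0 0 0 0 0 0;0 0 0 0 0 0;0 0 0 0 0 0;0 0 0 0 0 0",
  gripper=0,
  grip_force=25,
)

```text
t: 12.8
ee_pos: [0.521, 0.0435, 0.0858]
eef_rot: [[-0.999, 0.051, 0.0], [0.051, 0.999, -0.0], [-0.0, -0.0, -1.0]]
force: [0.4, -0.4, 1.6]
width: 0.04
```

```bash
python3 look.py w10; python3 -c "
from h import *
"
```

```text
12.8 [0.521  0.0435 0.0858] [ 0.313  0.663 -0.741  2.141  0.783  0.631  0.532] [ 0.43 -0.43  1.64] [ 0.047 -0.204  0.003] 0.04 yaz 1.52
```

View pics/w10.png

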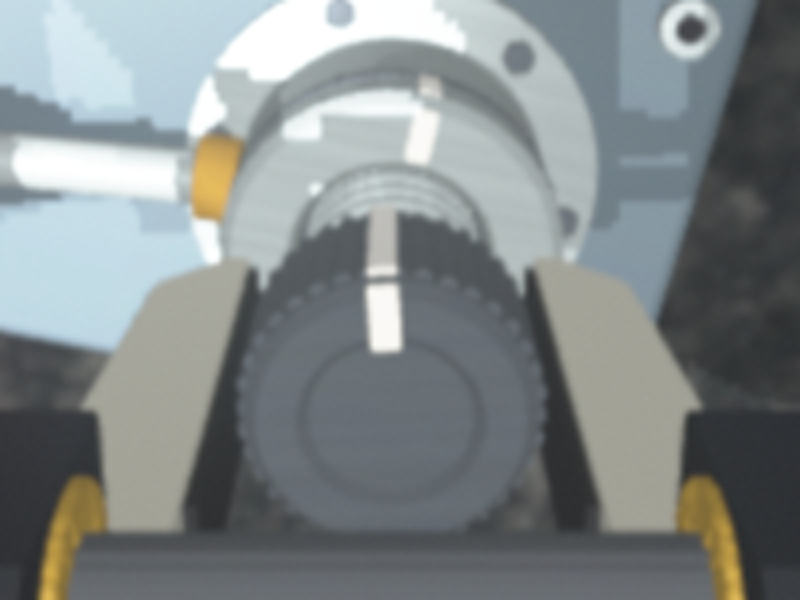

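apply_moves(
  steps="0 0 0.1 0 0 0.1;0 0 0.2 0 0 0.24;0 0 0.4 0 0 0.38;0 0 0.5 0 0 0.52;0 0 0.6 0 0 0.66;0 0 0.8 0 0 0.8;0 0 0.9 0 0 0.94;0 0 1.0 0 0 1.08;0 0 1.2 0 0 1.22;0 0 1.3 0 0 1.36;0 0 1.4 0 0 1.5;0 0 1.6 0 0 1.64;0 0 1.7 0 0 1.78;0 0 1.8 0 0 1.92;0 0 2.0 0 0 2.06;0 0 2.1 0 0 2.2;0 0 2.2 0 0 2.34;0 0 2.3 0 0 2.4;0 0 2.3 0 0 2.4;0 0 2.3 0 0 2.4",
)

```text
t: 14.85
ee_pos: [0.5211, 0.0435, 0.0835]
eef_rot: [[0.77, 0.639, 0.0], [0.639, -0.77, -0.0], [0.0, 0.0, -1.0]]
force: [-0.3, -1.5, 0.2]
width: 0.0397
```

```bash
python3 look.py w11
```

```text
14.85 [0.5211 0.0435 0.0835] [-0.13   0.566 -0.089  2.17   0.12   0.41  -1.193] [-0.33 -1.48  0.24] [-0.333 -0.139 -0.133] 0.0397 yaz -0.8781
```

View pics/w11.png

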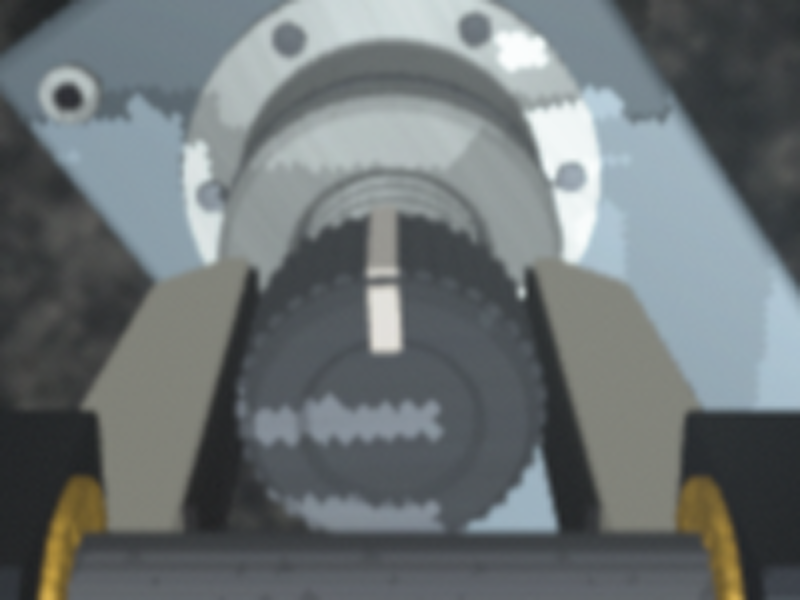

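apply_moves(
  steps="0 0 0 0 0 0;0 0 0 0 0 0;0 0 0 0 0 0;0 0 0 0 0 0;0 0 0 0 0 0",
  gripper=65,
)

```text
t: 15.4
ee_pos: [0.521, 0.0436, 0.0835]
eef_rot: [[0.771, 0.637, -0.0], [0.637, -0.771, 0.0], [-0.0, -0.0, -1.0]]
force: [-0.3, 0.3, -0.4]
width: 0.0602
```

apply_moves(
  steps="0 0 0 0 0 -0.15;0 0 0 0 0 -0.3;0 0 0 0 0 -0.45;0 0 0 0 0 -0.6;0 0 0 0 0 -0.75;0 0 0 0 0 -0.9;0 0 0 0 0 -1.05;0 0 0 0 0 -1.2;0 0 0 0 0 -1.35;0 0 0 0 0 -1.5;0 0 0 0 0 -1.65;0 0 0 0 0 -1.8;0 0 0 0 0 -1.95;0 0 0 0 0 -2.1;0 0 0 0 0 -2.25;0 0 0 0 0 -2.4;0 0 0 0 0 -2.55;0 0 0 0 0 -2.7;0 0 0 0 0 -2.85;0 0 0 0 0 -3.0",
)

```text
t: 17.4
ee_pos: [0.521, 0.0434, 0.0835]
eef_rot: [[-0.85, -0.527, -0.0], [-0.527, 0.85, -0.0], [0.0, -0.0, -1.0]]
force: [-0.7, 0.2, -0.4]
width: 0.0603
```

```bash
python3 look.py w12
```

```text
17.4 [0.521  0.0434 0.0835] [ 0.407  0.725 -0.901  2.137  0.902  0.725  1.018] [-0.71  0.19 -0.45] [ 0.101 -0.097 -0.049] 0.0603 yaz 2.126
```

View pics/w12.png

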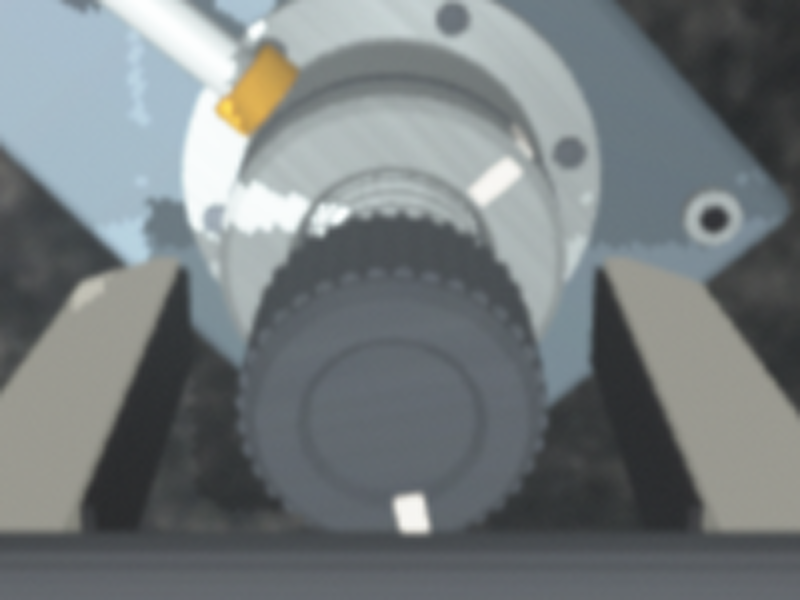

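apply_moves(
  steps="0 0 0 0 0 0;0 0 0 0 0 0;0 0 0 0 0 0;0 0 0 0 0 0;0 0 0 0 0 0;0 0 0 0 0 0;0 0 0 0 0 0",
  gripper=0,
  grip_force=25,
)

```text
t: 18.15
ee_pos: [0.521, 0.0435, 0.0836]
eef_rot: [[-0.853, -0.522, 0.0], [-0.522, 0.853, -0.0], [0.0, -0.0, -1.0]]
force: [-0.5, -0.5, 0.9]
width: 0.0397
```

apply_moves(
  steps="0 0 0.1 0 0 0.1;0 0 0.2 0 0 0.24;0 0 0.4 0 0 0.38;0 0 0.5 0 0 0.52;0 0 0.6 0 0 0.66;0 0 0.8 0 0 0.8;0 0 0.9 0 0 0.94;0 0 1.0 0 0 1.08;0 0 1.2 0 0 1.22;0 0 1.3 0 0 1.36;0 0 1.4 0 0 1.5;0 0 1.6 0 0 1.64;0 0 1.7 0 0 1.78;0 0 1.8 0 0 1.92;0 0 2.0 0 0 2.06;0 0 2.1 0 0 2.2;0 0 2.2 0 0 2.34;0 0 2.3 0 0 2.4;0 0 2.3 0 0 2.4;0 0 2.3 0 0 2.4",
)

```text
t: 20.15
ee_pos: [0.5211, 0.0435, 0.0813]
eef_rot: [[0.275, 0.962, 0.0], [0.962, -0.275, -0.0], [-0.0, 0.0, -1.0]]
force: [-0.1, -1.4, 1.0]
width: 0.0395
```

```bash
python3 look.py w13
```

```text
20.15 [0.5211 0.0435 0.0813] [-0.007  0.579 -0.263  2.163  0.343  0.437 -0.82 ] [-0.08 -1.42  1.01] [-0.38  -0.159 -0.091] 0.0395 yaz -0.2782
```

View pics/w13.png

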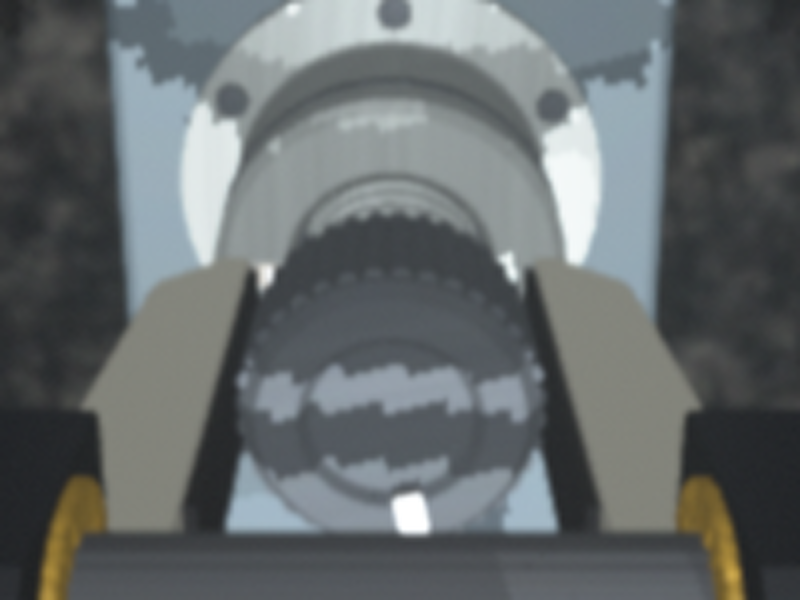

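apply_moves(
  steps="0 0 0 0 0 0;0 0 0 0 0 0;0 0 0 0 0 0;0 0 0 0 0 0;0 0 0 0 0 0",
  gripper=65,
)

```text
t: 20.7
ee_pos: [0.5209, 0.0436, 0.0812]
eef_rot: [[0.276, 0.961, -0.0], [0.961, -0.276, 0.0], [0.0, -0.0, -1.0]]
force: [0.2, -0.8, 0.7]
width: 0.0602
```

apply_moves(
  steps="0 0 0 0 0 -0.15;0 0 0 0 0 -0.3;0 0 0 0 0 -0.45;0 0 0 0 0 -0.6;0 0 0 0 0 -0.75;0 0 0 0 0 -0.9;0 0 0 0 0 -1.05;0 0 0 0 0 -1.2;0 0 0 0 0 -1.35;0 0 0 0 0 -1.5;0 0 0 0 0 -1.65;0 0 0 0 0 -1.8;0 0 0 0 0 -1.95;0 0 0 0 0 -2.1;0 0 0 0 0 -2.25;0 0 0 0 0 -2.4;0 0 0 0 0 -2.55;0 0 0 0 0 -2.7;0 0 0 0 0 -2.85;0 0 0 0 0 -3.0",
)

```text
t: 22.7
ee_pos: [0.521, 0.0434, 0.0811]
eef_rot: [[-0.404, -0.915, -0.0], [-0.915, 0.404, -0.0], [0.0, 0.0, -1.0]]
force: [0.2, 0.2, 0.1]
width: 0.0605
```

apply_moves(
  steps="0 0 0 0 0 -0.1;0 0 0 0 0 -0.1;0 0 0 0 0 -0.1;0 0 0 0 0 -0.1",
)

```text
t: 23.1
ee_pos: [0.521, 0.0435, 0.0812]
eef_rot: [[-0.318, -0.948, 0.0], [-0.948, 0.318, -0.0], [0.0, -0.0, -1.0]]
force: [0.2, -0.6, -1.5]
width: 0.0605
```

```bash
python3 look.py w14
```

```text
23.1 [0.521  0.0435 0.0812] [ 0.491  0.805 -1.063  2.133  1.006  0.842  1.604] [ 0.18 -0.62 -1.5 ] [ 0.147 -0.071 -0.012] 0.0605 yaz 2.8177
```

View pics/w14.png

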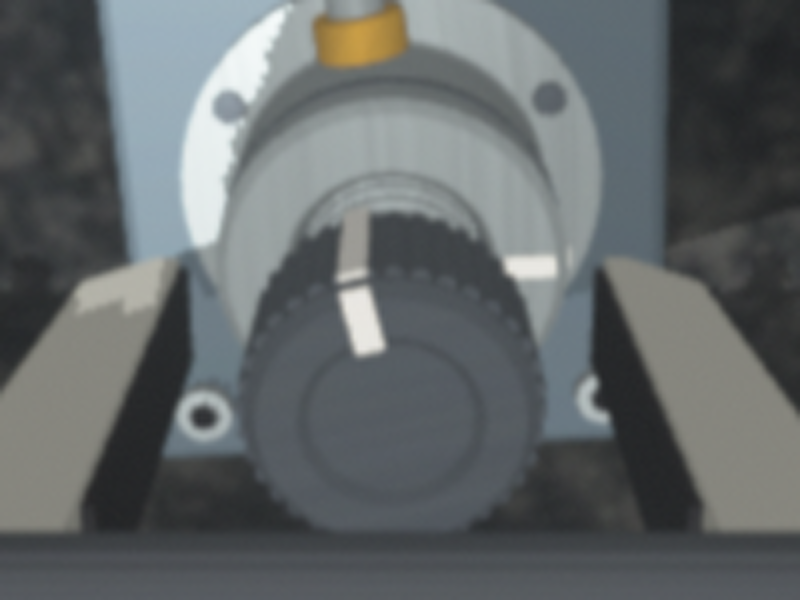

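```bash
cat > meas.py <<'E'
from h import *
def meas(npy,hm,bm,hz,ring=None):
    c=eyes.get_calibration("wrist");c["camera_from_world"]=np.load(npy)
    f=lambda p,z: atz(c,(p[0]+.5)/4-.5+220,(p[1]+.5)/4-.5+170,z)
    B=f(bm,.066)
    A=np.array([.5211,.0435])
    if ring: print("ring",f(ring,hz)[:2])
    A0=f(ring,hz)[:2] if ring else A
    az=lambda P,A:np.arctan2(P[1]-A[1],P[0]-A[0])
    for p in hm:
        H=f(p,hz);print("head",az(H,A0).round(3),np.linalg.norm(H[:2]-A0).round(4))
    print("boss",az(B,A0).round(3),az(B,A).round(3),np.linalg.norm(B[:2]-A0).round(4))
E
python3 - <<'E'
from meas import *
meas("pics/w14.npy",[(353,284),(371,352)],(535,266),.1132,(392,421))
E
```

```text
ring [0.52112561 0.04264281]
head -1.647 0.0193
head -1.631 0.0099
boss 2.836 2.871 0.0233
```

apply_moves(
  steps="0 0 0 0 0 0;0 0 0 0 0 0;0 0 0 0 0 0;0 0 0 0 0 0;0 0 0 0 0 0;0 0 0 0 0 0;0 0 0 0 0 0",
  gripper=0,
  grip_force=25,
)

```text
t: 23.85
ee_pos: [0.5211, 0.0436, 0.0813]
eef_rot: [[-0.316, -0.949, 0.0], [-0.949, 0.316, 0.0], [-0.0, -0.0, -1.0]]
force: [0.3, 0.5, 2.1]
width: 0.0397
```

apply_moves(
  steps="0 0 0.1 0 0 0.1;0 0 0.2 0 0 0.24;0 0 0.4 0 0 0.38;0 0 0.5 0 0 0.52;0 0 0.6 0 0 0.66;0 0 0.8 0 0 0.8;0 0 0.9 0 0 0.94;0 0 1.0 0 0 1.08;0 0 1.2 0 0 1.22;0 0 1.3 0 0 1.36;0 0 1.4 0 0 1.5;0 0 1.5 0 0 1.6;0 0 1.6 0 0 1.7;0 0 1.6 0 0 1.7;0 0 1.6 0 0 1.7;0 0 1.6 0 0 1.7",
)

```text
t: 25.45
ee_pos: [0.5211, 0.0435, 0.0796]
eef_rot: [[-0.901, 0.434, 0.0], [0.434, 0.901, 0.0], [-0.0, 0.0, -1.0]]
force: [1.0, -1.0, 1.6]
width: 0.0394
```

```bash
python3 look.py w15
```

```text
25.45 [0.5211 0.0435 0.0796] [ 0.262  0.652 -0.662  2.147  0.744  0.584  0.175] [ 1.01 -1.    1.59] [-0.17  -0.304 -0.003] 0.0394 yaz 1.1221
```

View pics/w15.png

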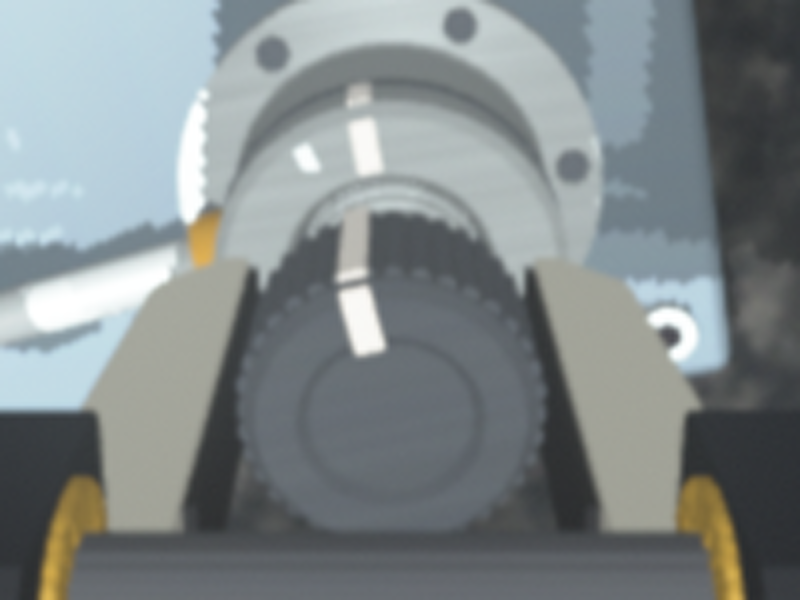

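```bash
python3 - <<'E'
from meas import *
for b in[(361,122),(371,172)]: meas("pics/w15.npy",[(352,284),(371,352)],b,.1116,(392,420))
E
```

```text
ring [0.52080646 0.04384466]
head 2.948 0.0192
head 2.96 0.0098
boss 2.879 2.869 0.0257
ring [0.52080646 0.04384466]
head 2.948 0.0192
head 2.96 0.0098
boss 2.881 2.867 0.0173
```

apply_moves(
  steps="0 0 0 0 0 0.04;0 0 0.1 0 0 0.075;0 0 0.1 0 0 0.075;0 0 0.1 0 0 0.075;0 0 0.1 0 0 0.075",
)

```text
t: 26.0
ee_pos: [0.5211, 0.0435, 0.0795]
eef_rot: [[-0.865, 0.501, 0.0], [0.501, 0.865, -0.0], [-0.0, 0.0, -1.0]]
force: [1.1, -1.1, 3.3]
width: 0.0396
```

```bash
python3 look.py w16; python3 - <<'E'
from h import *
w,d=eyes.camera("wrist");crop(w,270,180,350,280,6,"pics/w16b.png")
p,d=eyes.camera("scene");crop(p,220,140,350,230,6,"pics/s16.png")
E
```

```text
26.0 [0.5211 0.0435 0.0795] [ 0.249  0.647 -0.642  2.148  0.727  0.573  0.115] [ 1.14 -1.09  3.26] [-0.195 -0.311  0.027] 0.0396 yaz 1.0458
```

View pics/w16.png

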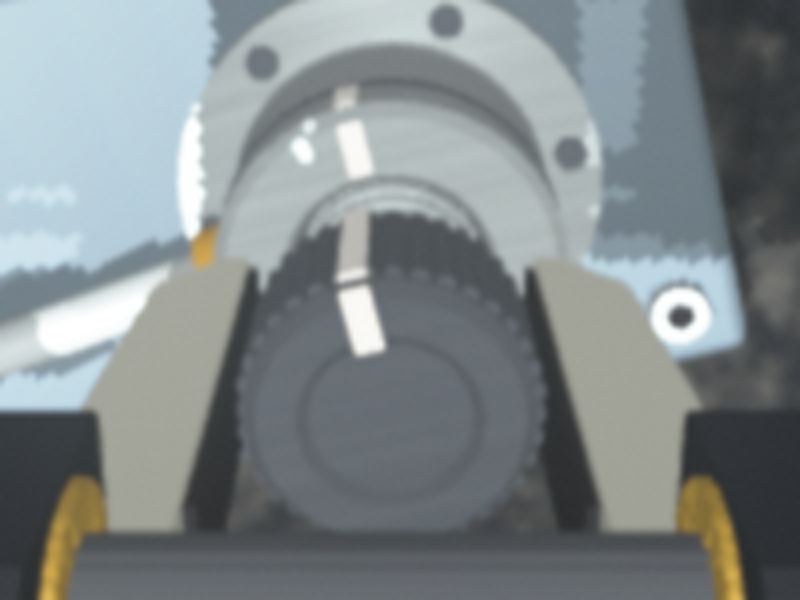

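View pics/s16.png

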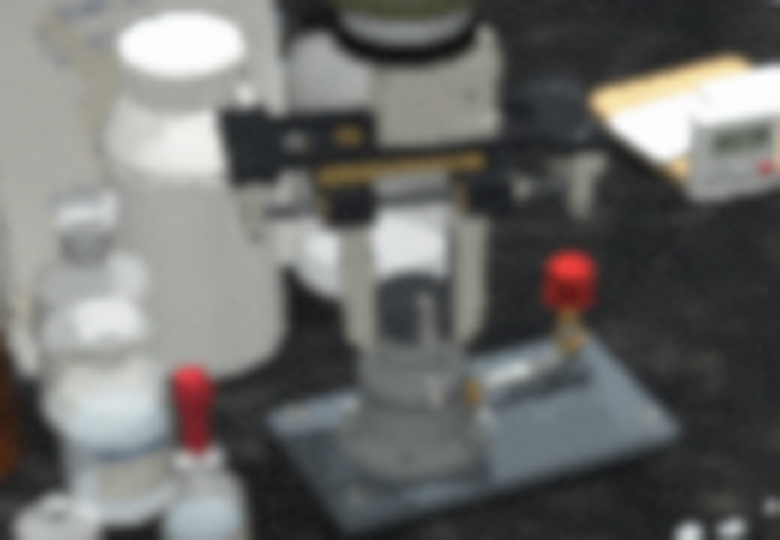

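```bash
python3 - <<'E'
from meas import *
for b in[(346,124),(361,174)]: meas("pics/w16.npy",[(352,284),(371,352)],b,.1115,(392,420))
c=eyes.get_calibration("wrist");w,d=eyes.camera("wrist")
for u,v in[(317,275),(317,270)]: print(atd(c,u,v,d[v,u]).round(4))
s=telemetry.sense();print(np.abs(s["joint_velocities"]).max(),s["force"],s["ee_pos"])
E
```

```text
ring [0.52086314 0.04389453]
head 2.872 0.0192
head 2.884 0.0098
boss 2.893 2.881 0.0259
ring [0.52086314 0.04389453]
head 2.872 0.0192
head 2.884 0.0098
boss 2.897 2.878 0.0174
[0.5216 0.0431 0.1101]
[0.5189 0.0447 0.1106]
0.0022700673244121002 [ 1.40962999 -0.92661073  2.03924244] [0.52111989 0.0434779  0.07955413]
```

```bash
python3 -c "
from cell import ticket
print(ticket.sign_off())"
```

```text
the job is handed in; nothing more can be done
None
```

The vent is fully open, the screw is started one full turn without crossing, and the head is gripped and held still, ready for you to take over. I handed the job in at about 26 s of the 72 s allowed.

- **Vent:** I pulled the red cap up until it met the end stop, with a pull of about 20 N. The scene camera showed it about 13 mm higher after I let go, and still up in the last picture.
- **Dropping off the thread:** I turned the head backward about 1.82 rad, to roughly 0.27 rad past the boss line, where the gripper began to carry the screw's weight. I opened the fingers and it dropped, about 5.8 mm by the depth reading.
- **Forward turn:** I gripped it again, centred, and turned it forward in three grips, following it down at 6 mm per turn.
- **Final checks:** The two white lines agree within about 0.02 rad in the wrist picture, and adding up the arm's turns gives about +0.02 rad. The gripper came down 6.3 mm over that turn, and the force on it stayed within about 4 N.
- **One disagreement:** The depth camera showed the head going down only about 5.2 mm over the forward turn, against 6.3 mm expected. I put this down to depth noise, because the head stayed in place between the fingers and the gripper was pressing lightly down on it.
- **Other items:** I touched nothing else on the bench, though I did not check each one in a final picture.

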